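# Hand a carrier over the end stop to the next rail and latch it

## Task

Lift the saddle carrier hanging on the feed rail up over the rail's end stop and hang it on the receiving rail, on the open part before its catch block, tongue towards the block. Then slide it along that rail, gently, until its tongue snaps into the catch block and stays latched against the buffer when you let go; do not press hard on the rails, do not ram the buffer to its bottom, and leave the things on the table beside the work where they are.

Things in the scene. Friction and masses are not known exactly. Their poses are not given: they have to be found in the camera images.
- carrier: grey and aluminium saddle carrier, 0.13-0.25 kg. Origin: middle of the underside of its 6 mm bridge (17x30 mm), which rests on the rail top; y along the rail, z up. Below, two cheeks straddle the rail: slot 11 mm wide, 18 mm deep, flaring to a mouth about 18 mm wide 28 mm below the origin, then two hanging plates (27 mm over both, 56 mm in y) to 85 mm below the origin
- carrier_grip (a point): middle of the carrier's grip tab, 28 mm above the carrier's origin; the tab is 12 mm in x, 26 mm in y, from 6 to 42 mm above the origin. Grip it across x, from above
- carrier_tip (a point): tip of the carrier's 10 mm wide steel tongue, 58 mm in +y from the carrier's origin; the tongue runs 2 mm above the rail top. Its head, 46 to 58 mm from the origin, rises to 10 mm above the rail top, with a sloping front and a square back
- feed_rail: fixed stand with a straight level steel rail 8 mm wide (x), 166 mm long (y), top 130 mm above the table; origin on the table under the rail's middle, y along the rail. The carrier starts hanging on it, tongue to +y; the receiving rail is beyond its +y end
- feed_stop (a point): top of the feed rail's +y end stop, a lug 8 mm thick that rises 15 mm above the rail top, 79 mm from the middle; a like one is at the other end
- receiving_rail: fixed stand with a straight level steel rail 8 mm wide (x), 200 mm long (y from -100 to +100 mm), top 130 mm above the table; origin on the table under the rail's middle, y along the rail. Its -y end, nearer the feed rail, is open, without a stop; a catch block (see plunger) is clamped on its +y half
- receiving_open_part (a point): on the receiving rail's top, 70 mm in -y from its middle: put the carrier down with its origin here (within 10 mm along the rail), then slide it to +y
- plunger (a joint): spring plunger in the dark steel catch block (28 mm wide, 44 long, 24 high over the rail, round housing to 35). The block's place is not measured: its entry face is anywhere from y = +12 to +46 mm on the receiving rail. Roofed: the tongue enters only by sliding to +y, home with its tip 25 mm inside. 0 = down, m, up 5 mm as it rides over the tongue's head (2 to 5 N of push), then drops behind it
- buffer (a joint): sprung rubber buffer at the back of the catch block, 23 mm inside, pressed to +y by the tongue's tip. 0 = free, grows as pressed, m; bottoms at 9.5 mm. Pushes back with 2 N at first plus 1.6 N per mm (7 N at 3 mm, 10 N at 5 mm, 15 N at 8 mm), beside the sliding friction. The plunger drops at 2 to 3 mm: press a little further, not over 8 mm. A latched carrier keeps it pressed 2 to 3 mm
- conn_box: bystander: black box with a white top plate, 44x62x30 mm, origin under its middle
- clip_tin: bystander: round open grey tin, 55 mm across, 16 mm high, origin under its middle
- reel_c: bystander: blue and orange flat reel, 68 mm across, 13 mm high, origin under its middle

How it is judged:
By the outcome, as a careful person would: the job done as asked, in the order asked, and still so for the second after the job is handed in, with the robot touching nothing.
It also fails if it takes over 54 s, if anything falls off the work surface, if the arm or the gripper's body presses on something with over 40 N, if the wrist force passes 120 N, or if a joint passes its speed limit or range.

## Robot

A 6-joint arm with a two-finger parallel gripper is mounted at the origin on a cart in front of the work surface, level with it; the furniture and walls round the work are solid. World frame = base frame: x ahead of the robot, y to its left, z up, the work surface at z = 0. Lengths are in m, angles in rad, forces in N, time in s.
With the tool pointing down it reaches from about 0.375 to 0.825 m from the base axis. Payload 5.5 kg.
Tool frame: the origin (TCP) lies at the centre of the arm's flange, where the gripper is bolted on; the fingertips stand 173 mm ahead of it and the grasp point (between the pads) lies manip.grip_point_offset ahead of it (manip.grip_point_offset is the distance from the TCP to the grasp point, in m); z points along the fingers, y is the line along which they close (so a half turn about z gives the same grasp; the last joint's range is limited). The gripper opens to 85 mm and grips with 20 to 120 N. Pads are 22 mm wide; open, the fingers measure 114 mm over their backs; the gripper's body (76 mm by 85 mm) begins 54 mm behind the grasp point. The pads swing forward as they close: fully open they stand 13 mm farther back than shut.
Start: joints at [1.215, 0.314, -0.047, 1.21, 0, 1.571], TCP at [0.209, 0.562, 0.405] pointing down, gripper open.
Joint ranges: [-2.67, 2.67], [-0.69, 1.73], [-1.03, 1.25], [-2.08, 2.16], [-1.42, 1.45], [-3.14, 3.14]. Speed limits (rad/s): [2.39, 2.39, 3.01, 3.14, 3.14, 3.14].

## Interface

Orientations are given as a unit quaternion [w, x, y, z].
In Python, from rig import manip, claw, cams gives the robot as it stands. Calls block until the motion is done:
- manip.move_ptp(position, orientation): joint-space move of the TCP to a pose.
- manip.move_straight(position, ori=None, speed=0.15, f_stop=None): straight line of the TCP; ori=None keeps the orientation; speed is the mean speed in m/s. With f_stop (N) it stops when the force on the tool has changed by that much, and returns True; else False.
- manip.goto_joints(angles): joint-space move.
- claw.set_gripper(opening, squeeze=None): finger opening in m; squeeze is the grip in N (None keeps the last); returns when the fingers have stopped.
- manip.sleep(seconds).
- manip.solve_ik(position, orientation): joint angles nearest the present ones, or None.
- manip.sense(): the state.
- cams.camera(name): name is "side" or "top" or "wrist"; returns (picture, depth): 384x512x3 uint8, red, green, blue; 384x512 float32, m along the optical axis (not along the pixel's ray), 0 where there is no reading.
- cams.get_calibration(name): a dict with "camera_matrix" (3x3 intrinsics, pixels), "camera_from_world" (4x4, takes a point from world to camera coordinates). Camera axes: x right, y down, z forward; pixel columns grow to the right and rows downward; lengths in m; the calibration is good to about 2 mm. A picture is of the moment at which its call begins: read the wrist's pose just before it. get_calibration takes no time and is no camera call; for the wrist camera it gives the pose at the moment of the call.
A pose or a line that the arm cannot do raises manip.PlanningError and nothing moves.
- manip.sign_off(): hands the job in; it is judged then, once.
Trained networks look in the newest picture that a camera, given by its name, has taken for a name from the list of things; names that differ only in an ending like _2 or _b are one class to them, and where a whole thing is asked for, a point or a joint stands for the part that bears it (a point fixed in the world has none). Each returns a list of dicts, best first, with "score" (0 to 1); they miss things now and then, are a little off and sometimes report something else, mostly with a low value. They report only what shows in the picture. A call takes as long as a camera call.
- cams.masks_of(camera, target): "mask" (384x512 bool, what is visible of it) and "uv" ([column, row] in pixels, amid what is visible of it).
- cams.pinpoint(camera, target): "uv" ([column, row] in pixels: a listed point, or the origin of a listed thing).
The state is a dict: "clock": time; "joints": joint angles; "qvel": joint speeds; "tau": joint torques, N m; "position": TCP position; "tool_rot": TCP orientation; "wrist_force": force on the tool from outside, world axes, zero at the start; "wrist_torque": the same for the moment, N m; "gripper_width": finger opening in m; "gripper_force": force on a finger pad.
Only numpy, scipy, OpenCV 4.12 (cv2) and the standard library are available. Lean on these libraries where they do the work, as an engineer would, in place of code of your own. Each camera call takes 0.05 s, during which the arm holds its last target. There are 200 camera calls.

## Working session

There is one attempt and no reset: what is moved stays moved. The work goes in short steps, each a Python script; the robot and the scene stay as the last script left them, time stands still between calls to the robot, and variables do not carry over. Pictures are saved under pics/ and viewed, at most 10 in all, crops included, and the job is handed in when it is done.

```bash
mkdir -p pics; ls
cat > h.py <<'E'
import numpy as np, cv2
from rig import manip, claw, cams
def save(img,n): cv2.imwrite('pics/'+n, cv2.cvtColor(img,cv2.COLOR_RGB2BGR))
def cal(n):
    c=cams.get_calibration(n); return np.array(c["camera_matrix"]),np.array(c["camera_from_world"])
def at_z(c,uv,z):
    K,T=c; R,t=T[:3,:3],T[:3,3]; o=-R.T@t; d=R.T@np.linalg.inv(K)@[uv[0],uv[1],1]
    return o+d*(z-o[2])/d[2]
def tri(obs):
    A=[];b=[]
    for (K,T),uv in obs:
        R,t=T[:3,:3],T[:3,3]; o=-R.T@t; d=R.T@np.linalg.inv(K)@[uv[0],uv[1],1]; d/=np.linalg.norm(d)
        P=np.eye(3)-np.outer(d,d); A.append(P); b.append(P@o)
    p=np.linalg.lstsq(np.vstack(A),np.hstack(b),rcond=None)[0]
    return p,[np.linalg.norm(A[i]@p-b[i]) for i in range(len(A))]
def proj(c,p):
    K,T=c; q=K@(T[:3,:3]@p+T[:3,3]); return q[:2]/q[2]
E
python3 - <<'E'
from h import *
s=manip.sense(); print(s); print(manip.grip_point_offset)
ims={}
for n in ("side","top","wrist"):
    c=cal(n); im,d=cams.camera(n); ims[n]=im; np.save(f'pics/{n}_d.npy',d)
    print(n, np.round(-c[1][:3,:3].T@c[1][:3,3],3), np.round(c[1][2,:3],2))
    for t in ("carrier","carrier_grip","carrier_tip","feed_rail","feed_stop","receiving_rail","receiving_open_part","plunger","conn_box","clip_tin","reel_c"):
        r=cams.pinpoint(n,t)
        print(n,t,[(np.round(x["uv"],1).tolist(),round(x["score"],2)) for x in r[:2]])
save(np.hstack([cv2.resize(ims["side"],(400,300)),cv2.resize(ims["top"],(400,300))]),'a.png'); save(ims["side"],'side.png');save(ims["top"],'top.png');save(ims["wrist"],'wrist.png')
E
```

```text
pics
{'clock': 0.0, 'joints': array([ 1.21500594e+00,  3.14233202e-01, -4.80883909e-02,  1.21021285e+00,
        1.15331828e-05,  1.57081978e+00]), 'qvel': array([-5.58460284e-04,  8.66325442e-05,  9.01579432e-04,  5.73833213e-04,
       -2.27268226e-04, -8.20510694e-05]), 'tau': array([ 2.29093435e-03, -5.39593005e+01,  3.39746654e+01,  1.94221234e-02,
        3.34765261e-06, -6.74027575e-06]), 'position': array([0.20889623, 0.56215203, 0.40382593]), 'tool_rot': array([-1.59452463e-04,  1.76969858e-01,  9.84215888e-01, -8.54323150e-04]), 'wrist_force': array([-0.31767473,  0.40349541, -0.47934545]), 'wrist_torque': array([ 0.03585401, -0.0486339 ,  0.00206181]), 'gripper_force': 0.0, 'gripper_width': 0.0856104959958587}
0.1547
side [0.427 0.873 0.689] [ 0.15 -0.79 -0.6 ]
side carrier [([310.8, 150.3], 0.52)]
side carrier_grip [([312.2, 143.8], 0.61)]
side carrier_tip [([308.3, 159.0], 0.63)]
side feed_rail [([308.0, 189.3], 0.88)]
side feed_stop [([302.8, 165.8], 0.94), ([307.8, 160.3], 0.74)]
side receiving_rail [([277.5, 250.2], 0.58)]
side receiving_open_part [([282.5, 196.7], 0.62)]Traceback (most recent call last):
  File "<stdin>", line 8, in <module>
ValueError: it knows: carrier, carrier_grip, carrier_tip, clip_tin, conn_box, feed_rail, feed_stop, receiving_open_part, receiving_rail, reel
```

```bash
python3 - <<'E'
from h import *
ims={}
obs={}
names=("carrier","carrier_grip","carrier_tip","feed_rail","feed_stop","receiving_rail","receiving_open_part")
for n in ("side","top","wrist"):
    c=cal(n); im,d=cams.camera(n); ims[n]=im; np.save(f'pics/{n}_d.npy',d); save(im,n+'.png')
    print(n, np.round(-c[1][:3,:3].T@c[1][:3,3],3), np.round(c[1][2,:3],2))
    for t in names:
        r=cams.pinpoint(n,t)
        if r: obs.setdefault(t,[]).append((n,c,r[0]["uv"]))
        print(n,t,[(np.round(x["uv"],1).tolist(),round(x["score"],2)) for x in r[:2]])
for t,o in obs.items():
    if len(o)>1: 
        p,e=tri([x[1:] for x in o]); print(t,[x[0] for x in o],p.round(4),np.round(e,4))
E
python3 -c "
import cv2,numpy as np
a=[cv2.imread('pics/%s.png'%n) for n in ('side','top')]
cv2.imwrite('pics/v1.png',cv2.resize(np.hstack(a),(800,300)))
w=cv2.imread('pics/top.png');cv2.imwrite('pics/v2.png',cv2.resize(w,(800,600)))
cv2.imwrite('pics/v3.png',cv2.resize(a[0],(800,600)))"
```

```text
side [0.427 0.873 0.689] [ 0.15 -0.79 -0.6 ]
side carrier [([311.3, 152.6], 0.77)]
side carrier_grip [([311.4, 147.5], 0.57), ([305.3, 166.0], 0.47)]
side carrier_tip [([309.3, 161.7], 0.5)]
side feed_rail [([308.8, 190.4], 0.78), ([200.9, 284.5], 0.19)]
side feed_stop [([304.5, 167.2], 0.93)]
side receiving_rail [([280.4, 252.0], 0.77)]
side receiving_open_part [([282.3, 195.5], 0.72)]
top [0.458 0.143 1.062] [ 0.11  0.02 -0.99]
top carrier [([361.3, 232.7], 0.69), ([335.3, 234.6], 0.22)]
top carrier_grip [([361.0, 232.8], 0.57), ([267.7, 212.0], 0.33)]
top carrier_tip [([337.7, 234.4], 0.52)]
top feed_rail [([340.9, 233.0], 0.82)]
top feed_stop [([317.3, 232.5], 0.67), ([239.6, 211.4], 0.24)]
top receiving_rail []
top receiving_open_part [([267.4, 212.3], 0.86), ([339.9, 234.7], 0.64)]
wrist [0.144 0.586 0.373] [ 0.26 -0.1  -0.96]
wrist carrier []
wrist carrier_grip []
wrist carrier_tip []
wrist feed_rail []
wrist feed_stop []
wrist receiving_rail []
wrist receiving_open_part []
carrier ['side', 'top'] [ 0.4446 -0.11    0.1238] [0.0046 0.0046]
carrier_grip ['side', 'top'] [ 0.4451 -0.1035  0.1453] [0.0041 0.0041]
carrier_tip ['side', 'top'] [ 0.4436 -0.0496  0.1274] [0.0008 0.0008]
feed_rail ['side', 'top'] [ 0.4419 -0.0858 -0.0031] [0.0047 0.0047]
feed_stop ['side', 'top'] [0.4514 0.0038 0.1408] [0.0026 0.0026]
receiving_open_part ['side', 'top'] [0.5    0.1279 0.1274] [0.0014 0.0014]
```

View pics/v2.png

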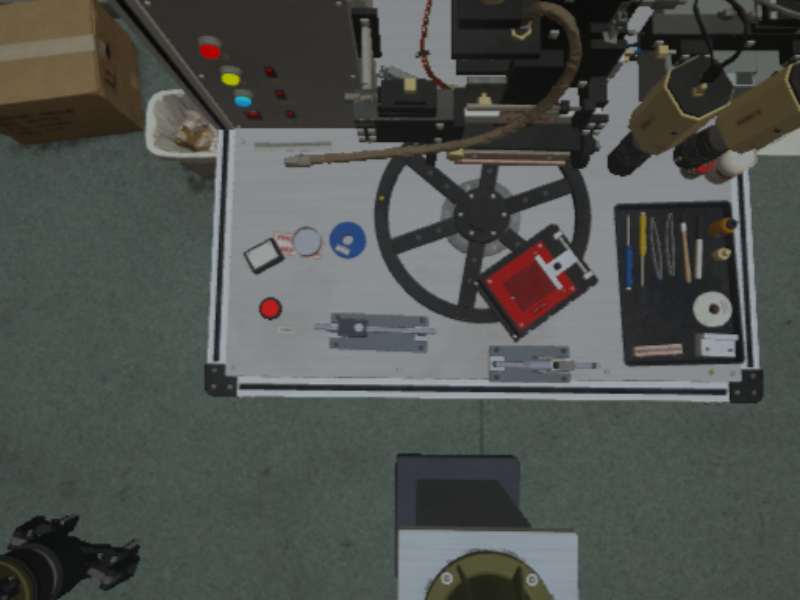

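View pics/v3.png

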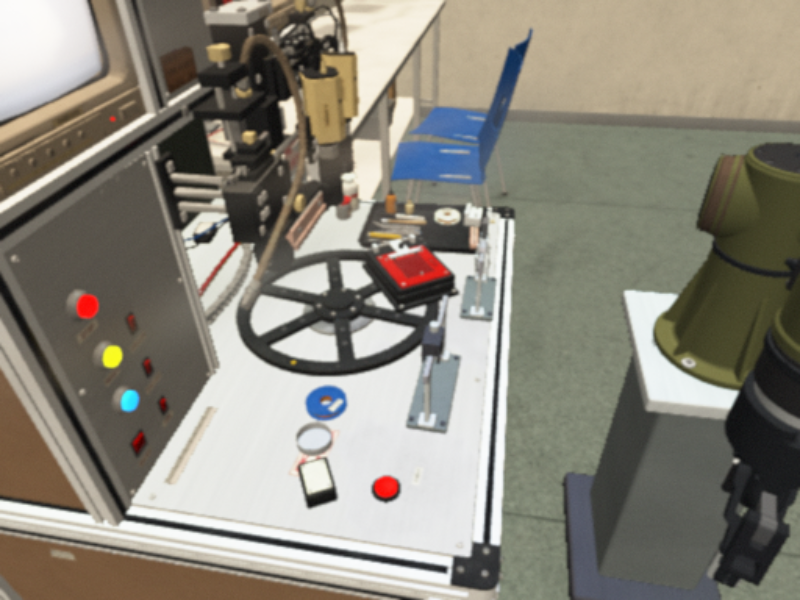

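```bash
cat >> h.py <<'E'
from scipy.spatial.transform import Rotation as Ro
def quat(yaw,flip=False):
    # tool z down, tool y along world x rotated by yaw (rail yaw)
    y=np.array([np.cos(yaw),np.sin(yaw),0])*(-1 if flip else 1); z=np.array([0,0,-1.]); x=np.cross(y,z)
    q=Ro.from_matrix(np.c_[x,y,z]).as_quat(); return q[[3,0,1,2]]
E
python3 - <<'E'
from h import *
s=manip.sense(); q=s["tool_rot"]; R=Ro.from_quat(q[[1,2,3,0]]).as_matrix()
c=cal("wrist"); o=-c[1][:3,:3].T@c[1][:3,3]
print("cam in tool",R.T@(o-s["position"]),"view",R.T@c[1][2,:3]); print(c[0])
for f in (0,1):
  for p in ([.45,-.1,.42],[.44,.0,.42],[.5,.16,.42],[.5,.27,.42],[.445,-.105,.31],[.5,.22,.31]):
    j=manip.solve_ik(p,quat(0,f)); print(f,p,None if j is None else np.round(j,2))
E
```

```text
cam in tool [ 0.06873565 -0.00038944  0.03221509] view [-2.76330268e-01  3.85961863e-04  9.61062659e-01]
[[267.56964149   0.         252.32499005]
 [  0.         267.56964149 191.86164208]
 [  0.           0.           1.        ]]
0 [0.45, -0.1, 0.42] [-0.22  0.05 -0.34  1.19  0.    1.35]
0 [0.44, 0.0, 0.42] [ 0.    0.01 -0.38  1.19  0.    1.57]
0 [0.5, 0.16, 0.42] [ 0.31  0.17 -0.2   1.2   0.    1.88]
0 [0.5, 0.27, 0.42] [ 0.5   0.25 -0.1   1.22  0.    2.07]
0 [0.445, -0.105, 0.31] [-0.23  0.11 -0.53  0.93  0.    1.34]
0 [0.5, 0.22, 0.31] [ 0.41  0.27 -0.33  0.97  0.    1.99]
1 [0.45, -0.1, 0.42] [-0.22  0.05 -0.34  1.19  0.   -1.79]
1 [0.44, 0.0, 0.42] [ 0.    0.01 -0.38  1.19  0.   -1.57]
1 [0.5, 0.16, 0.42] [ 0.31  0.17 -0.2   1.2   0.   -1.26]
1 [0.5, 0.27, 0.42] [ 0.5   0.25 -0.1   1.22  0.   -1.08]
1 [0.445, -0.105, 0.31] [-0.23  0.11 -0.53  0.93  0.   -1.8 ]
1 [0.5, 0.22, 0.31] [ 0.41  0.27 -0.33  0.97  0.   -1.16]
```

```bash
cat > look.py <<'E'
from h import *
names=("carrier","carrier_grip","carrier_tip","feed_rail","feed_stop","receiving_rail","receiving_open_part")
obs={}
for i,p in enumerate(([.5,.22,.42],[.5,.12,.40],[.45,-.02,.40],[.45,-.12,.40])):
    manip.move_ptp(p,quat(0)); manip.sleep(.15)
    c=cal("wrist"); im,d=cams.camera("wrist"); save(im,f'w{i}.png'); np.save(f'pics/w{i}_d.npy',d); np.save(f'pics/w{i}_T.npy',c[1])
    for t in names:
        r=cams.pinpoint("wrist",t)
        if r and r[0]["score"]>.4: obs.setdefault(t,[]).append((i,c,r[0]["uv"])); print(i,t,np.round(r[0]["uv"],1),round(r[0]["score"],2), at_z(c,r[0]["uv"],.13).round(4))
for t,o in obs.items():
    if len(o)>1:
        p,e=tri([x[1:] for x in o]); print(t,[x[0] for x in o],p.round(4),np.round(e,4))
print(manip.sense()["clock"])
E
python3 look.py
python3 -c "
import cv2,numpy as np
a=[cv2.imread('pics/w%d.png'%n) for n in range(4)]
cv2.imwrite('pics/v4.png',cv2.resize(np.vstack([np.hstack(a[:2]),np.hstack(a[2:])]),(800,600)))"
```

```text
0 receiving_rail [254.1 176.1] 0.81 [0.5026 0.2323 0.13  ]
0 receiving_open_part [253.4 269.5] 0.96 [0.5023 0.1279 0.13  ]
1 feed_rail [220.2 290.3] 0.56 [0.4686 0.0156 0.13  ]
1 feed_stop [198.8 309.5] 0.87 [ 0.4452 -0.008   0.13  ]
1 receiving_rail [253.9 107. ] 0.84 [0.5029 0.1966 0.13  ]
1 receiving_open_part [250.2 186.1] 0.74 [0.4997 0.1272 0.13  ]
2 carrier [248.4 272.2] 0.87 [ 0.448  -0.1029  0.13  ]
2 carrier_grip [250. 288.] 0.62 [ 0.4496 -0.1214  0.13  ]
2 carrier_tip [245.4 218.5] 0.81 [ 0.4453 -0.0447  0.13  ]
2 feed_rail [249.3 207.4] 0.89 [ 0.449  -0.0335  0.13  ]
2 feed_stop [246.6 173.5] 0.57 [ 0.4466 -0.001   0.13  ]
2 receiving_rail [316.8  12.4] 0.5 [0.5015 0.1266 0.13  ]
2 receiving_open_part [315.1  12.1] 0.82 [0.5002 0.1268 0.13  ]
3 carrier [248.2 173.3] 0.59 [ 0.4474 -0.1008  0.13  ]
3 carrier_grip [247.  180.5] 0.61 [ 0.4463 -0.1075  0.13  ]
3 carrier_tip [247.8 105.8] 0.88 [ 0.4472 -0.0425  0.13  ]
3 feed_rail [251.7 139.5] 0.77 [ 0.4506 -0.0706  0.13  ]
3 feed_stop [249.7  42.7] 0.7 [0.4489 0.0054 0.13  ]
receiving_rail [0, 1, 2] [ 0.5147  0.192  -0.0354] [0.0113 0.0141 0.0248]
receiving_open_part [0, 1, 2] [0.5008 0.1271 0.1289] [0.0015 0.0011 0.0004]
feed_rail [1, 2, 3] [ 0.4494 -0.0817 -0.0041] [0.0011 0.0021 0.001 ]
feed_stop [1, 2, 3] [0.448  0.0022 0.1427] [0.0003 0.0012 0.001 ]
carrier [2, 3] [ 0.4478 -0.0997  0.1349] [0.0003 0.0003]
carrier_grip [2, 3] [ 0.4484 -0.1003  0.1593] [0.0015 0.0015]
carrier_tip [2, 3] [ 0.4464 -0.0426  0.1352] [0.001 0.001]
7.0667
```

View pics/v4.png

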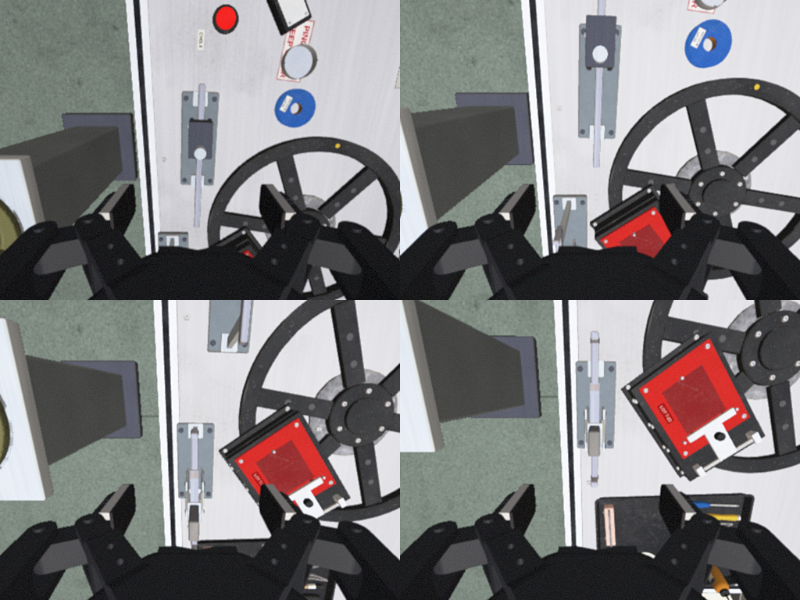

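```bash
cat > pc.py <<'E'
from h import *
K=cal("wrist")[0]
v,u=np.mgrid[0:384,0:512]
def cloud(i):
    d=np.load(f'pics/w{i}_d.npy');T=np.load(f'pics/w{i}_T.npy')
    P=np.stack([(u-K[0,2])*d/K[0,0],(v-K[1,2])*d/K[1,1],d],-1)
    P=(P-T[:3,3])@T[:3,:3]; P[d<=0]=np.nan; return P
E
python3 - <<'E'
from pc import *
def fit(Q,name):
    # trimmed centre line
    b=np.arange(Q[:,1].min(),Q[:,1].max(),.004); 
    pts=[(y+.002,np.median(Q[m,0]),np.median(Q[m,2]),np.ptp(Q[m,0]),m.sum()) for y in b if (m:=(Q[:,1]>=y)&(Q[:,1]<y+.004)).sum()>2]
    pts=np.array(pts); print(name,"y",Q[:,1].min().round(4),Q[:,1].max().round(4)); print((pts*1000).round(1)[:,:4].tolist())
    pf=np.polyfit(pts[:,0],pts[:,1],1); print("slope",pf)
for i in (0,1):
    P=cloud(i).reshape(-1,3); m=(abs(P[:,0]-.5)<.03)&(P[:,1]>.08)&(P[:,1]<.36)
    Q=P[m&(abs(P[:,2]-.13)<.007)]; fit(Q,f"recv{i}")
    B=P[m&(P[:,2]>.146)]; print("block y",np.percentile(B[:,1],[1,99]).round(4),"x",np.percentile(B[:,0],[1,99]).round(4),"z",np.percentile(B[:,2],[50,99]).round(4))
for i in (2,3):
    P=cloud(i).reshape(-1,3); m=(abs(P[:,0]-.447)<.02)&(P[:,1]>-.2)&(P[:,1]<.03)
    fit(P[m&(abs(P[:,2]-.132)<.007)],f"feed{i}")
    fit(P[m&(P[:,2]>.15)],f"hi{i}")
    R=P[(P[:,0]>.49)&(P[:,0]<.6)&(abs(P[:,1]+.1)<.07)]; print("red zmax",np.nanmax(R[:,2]))
E
```

```text
recv0 y 0.0986 0.2974
[[100.6, 500.8, 128.4, 6.8], [104.6, 500.2, 128.2, 6.8], [108.6, 500.8, 128.1, 6.7], [112.6, 500.8, 128.4, 6.7], [116.6, 500.8, 128.4, 6.7], [120.6, 500.8, 128.3, 6.7], [124.6, 500.8, 128.0, 6.6], [128.6, 500.7, 128.3, 7.7], [132.6, 501.3, 128.2, 7.7], [136.6, 501.8, 128.2, 7.7], [140.6, 501.8, 128.5, 6.5], [144.6, 502.3, 128.4, 6.5], [148.6, 501.8, 128.3, 6.5], [152.6, 501.8, 128.3, 6.5], [156.6, 501.8, 128.0, 7.5], [160.6, 502.3, 128.1, 7.5], [164.6, 501.7, 128.3, 7.5], [168.6, 501.7, 128.1, 7.4], [172.6, 502.8, 128.3, 6.3], [176.6, 502.7, 128.4, 6.3], [180.6, 502.7, 128.4, 6.3], [184.6, 503.2, 128.2, 7.3], [188.6, 503.2, 127.9, 7.3], [192.6, 502.7, 128.3, 7.3], [196.6, 503.7, 128.2, 7.2], [200.6, 502.6, 128.4, 7.2], [204.6, 501.6, 128.3, 6.1], [244.6, 489.6, 124.0, 32.8], [248.6, 489.6, 123.5, 32.8], [256.6, 505.3, 129.3, 27.0], [260.6, 505.3, 128.4, 7.8], [264.6, 505.7, 128.4, 7.7], [268.6, 505.7, 128.2, 6.7], [272.6, 505.7, 128.3, 6.7], [276.6, 505.6, 128.4, 6.7], [280.6, 506.1, 128.2, 7.6], [284.6, 506.0, 128.0, 7.6], [288.6, 506.0, 128.3, 7.5], [292.6, 50
[... 3315 characters left out ...]
 447.5, 138.3, 9.1], [-47.7, 447.9, 136.4, 9.1], [-43.7, 448.2, 133.5, 9.2], [-39.7, 448.2, 128.4, 6.8], [-35.7, 448.3, 128.3, 6.8], [-31.7, 448.3, 128.3, 6.8], [-27.7, 448.3, 128.3, 6.7], [-23.7, 448.3, 128.2, 6.7], [-19.7, 448.3, 128.3, 6.7], [-15.7, 448.3, 128.6, 6.6], [-11.7, 448.3, 128.5, 6.6], [-7.7, 448.3, 128.4, 7.4], [-3.7, 448.4, 129.0, 7.4], [0.3, 452.3, 133.3, 7.9]]
slope [-0.01185987  0.4486516 ]
hi3 y -0.1129 -0.0872
[[-110.9, 450.5, 308.8, 36.5], [-106.9, 451.0, 311.9, 39.6], [-102.9, 432.9, 320.0, 40.0], [-98.9, 440.6, 324.4, 39.1], [-94.9, 447.9, 170.6, 11.4], [-90.9, 447.9, 170.3, 11.8], [-86.9, 447.9, 164.9, 10.9]]
slope [0.00690879 0.44621604]
red zmax 0.32233064651930415
```

Run:
```python
from pc import *
for i in (0,1):
    P=cloud(i).reshape(-1,3); B=P[(abs(P[:,0]-.503)<.02)&(P[:,1]>.18)&(P[:,1]<.28)&(P[:,2]>.147)&(P[:,2]<.175)]
    T=B[B[:,2]<.155]; print("block",i,T.min(0).round(4),T.max(0).round(4),np.median(T[:,2]).round(4))
    print("entry strip",np.percentile(T[:,1],[0.5,2,98,99.5]).round(4))
P=np.vstack([cloud(i).reshape(-1,3) for i in (2,3)]); R=P[(P[:,0]>.48)&(P[:,0]<.58)&(abs(P[:,1]+.1)<.07)&(P[:,2]<.22)]
zr=np.nanmax(R[:,2]); print("red z",zr); assert zr<.13
q=quat(0.)
for p in ([.4478,-.0997,.445],[.5012,.1288,.445]): print(manip.solve_ik(p,quat(0)))
claw.set_gripper(.05)
manip.move_ptp([.4478,-.0997,.37],q)
manip.move_straight([.4478,-.0997,.317],speed=.08,f_stop=6)
f0=manip.sense(); print(f0["position"],f0["wrist_force"])
claw.set_gripper(0.0,60)
s=manip.sense(); print(s["clock"],s["position"],s["wrist_force"],s["wrist_torque"],s["gripper_width"],s["gripper_force"])
im,_=cams.camera("side"); save(cv2.resize(im[100:260,240:400],(640,640))[:600],'v5.png')
```

```text
block 0 [0.4904 0.2114 0.1476] [0.5191 0.2563 0.1548] 0.1525
entry strip [0.2121 0.213  0.2555 0.256 ]
block 1 [0.49   0.2113 0.1472] [0.5187 0.2557 0.155 ] 0.1525
entry strip [0.2117 0.2123 0.2547 0.2553]
red z 0.08894868133023236
[-0.21907088  0.03250737 -0.29368432  1.24460464  0.          1.35172545]
[ 0.25154025  0.1441163  -0.17047276  1.25620728  0.          1.82233658]
[ 0.44808513 -0.09982392  0.31742285] [ 0.63311279 -0.59690159 -0.27814035]
9.025 [ 0.44778336 -0.09973289  0.31752115] [-3.08809936  0.51952296  6.51190862] [ 0.03560677  0.55324264 -0.02531943] 0.010689986682754912 58.9785897731781
```

Run:
```python
from h import *
p=manip.sense()["position"]
manip.move_straight([p[0],p[1],p[2]+.004],speed=.03)
s=manip.sense(); print(s["position"],s["wrist_force"],s["wrist_torque"])
print(manip.move_straight([p[0],p[1],.442],speed=.1,f_stop=8))
manip.sleep(.3)
s=manip.sense(); print(s["clock"],s["position"],s["wrist_force"],s["wrist_torque"],s["gripper_width"])
# over open part, slightly turned
manip.move_ptp([.5012,.1288,.442],quat(-.029)); manip.sleep(.2)
s=manip.sense(); print(s["clock"],s["position"],s["wrist_force"],s["wrist_torque"],s["gripper_width"])
obs={}
for n in ("wrist","side","top"):
    c=cal(n); im,d=cams.camera(n); save(im,f'c_{n}.png'); np.save(f'pics/c_{n}_d.npy',d); np.save(f'pics/c_{n}_T.npy',c[1])
    for t in ("carrier","carrier_tip","receiving_open_part"):
        r=cams.pinpoint(n,t)
        if r and r[0]["score"]>.3: obs.setdefault(t,[]).append((c,r[0]["uv"])); print(n,t,np.round(r[0]["uv"],1),round(r[0]["score"],2))
for t,o in obs.items():
    if len(o)>1: print(t,tri(o))
a=cv2.imread('pics/c_wrist.png'); b=cv2.imread('pics/c_side.png')[80:272,180:436]
cv2.imwrite('pics/v6.png',np.hstack([cv2.resize(a,(400,300)),cv2.resize(b,(400,300))]))
```

```text
[ 0.44786846 -0.09972533  0.32152153] [-0.16420548 -0.54179004 -1.40490771] [-0.00900854 -0.01113843  0.03464742]
False
11.0333 [ 0.44776194 -0.09974367  0.44172471] [ 0.32180187 -0.19641405 -2.51528088] [ 0.01235827 -0.01023629  0.01750669] 0.010897695448205316
12.1667 [0.5012046  0.12743493 0.4421681 ] [ 1.10700228  0.05971531 -2.66553543] [-0.00617601  0.01972059 -0.0089422 ] 0.011022198967818907
wrist carrier [253.6 231.8] 0.97
wrist carrier_tip [250.  137.6] 0.64
wrist receiving_open_part [249.6 183.6] 0.88
side carrier [285.7 152.5] 0.8
side carrier_tip [280.8 163.6] 0.83
side receiving_open_part [283.3 197. ] 0.72
carrier (array([0.5002582 , 0.12472638, 0.2533761 ]), [np.float64(0.0030220225473532357), np.float64(0.0030220225473529525)])
carrier_tip (array([0.50232082, 0.18454228, 0.25898338]), [np.float64(0.0006367820435498529), np.float64(0.0006367820435485912)])
receiving_open_part (array([0.49931245, 0.12274534, 0.11882375]), [np.float64(6.62530534178851e-05), np.float64(6.625305341768181e-05)])
```

View pics/v6.png

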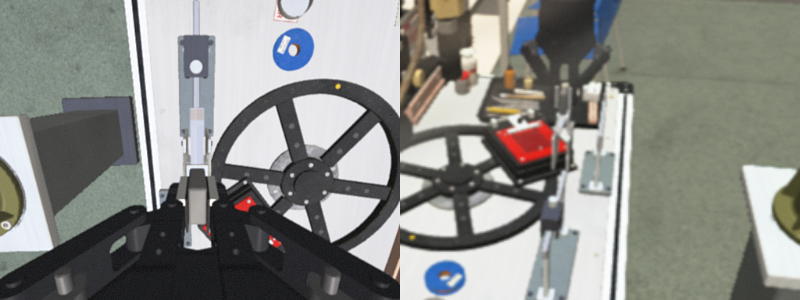

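Run:
```python
from h import *
K=cal("wrist")[0]; d=np.load('pics/c_wrist_d.npy');T=np.load('pics/c_wrist_T.npy'); v,u=np.mgrid[0:384,0:512]
P=np.stack([(u-K[0,2])*d/K[0,0],(v-K[1,2])*d/K[1,1],d],-1); P=((P-T[:3,3])@T[:3,:3])[d>0]
def bins(Q,st):
    for y in np.arange(Q[:,1].min(),Q[:,1].max(),st):
        m=(Q[:,1]>=y)&(Q[:,1]<y+st); X=Q[m,0]
        if m.sum()>3: print(round((y+st/2)*1e3,1),((X.min()+X.max())*500).round(1),(np.ptp(X)*1e3).round(1),(np.median(Q[m,2])*1e3).round(1))
C=P[(abs(P[:,0]-.502)<.016)&(P[:,1]>.09)&(P[:,1]<.22)]
print("carrier");bins(C[(C[:,2]>.23)&(C[:,2]<.30)],.008)
print("rail");R=P[(abs(P[:,0]-.502)<.02)&(abs(P[:,2]-.1285)<.005)&(P[:,1]<.21)];bins(R,.01)
```

```text
carrier
118.1 502.1 20.1 295.1
126.1 502.2 21.8 295.1
134.1 502.0 31.9 291.8
142.1 502.0 22.4 273.4
150.1 503.0 9.8 257.1
158.1 503.2 9.6 257.1
166.1 503.5 9.5 257.0
174.1 503.8 10.1 262.8
182.1 503.9 10.0 259.7
rail
180.7 502.8 6.5 128.1
190.7 503.1 6.4 128.4
200.7 503.1 7.1 128.5
210.7 503.2 7.1 128.2
```

```bash
cat > st.py <<'E'
from h import *
def st(m=""):
    s=manip.sense(); print(m,round(s["clock"],2),s["position"].round(4),"F",s["wrist_force"].round(2),"M",s["wrist_torque"].round(3),"w",round(s["gripper_width"],4)); return s
E
python3 - <<'E'
from st import *
x,y=.5006,.1288
print(manip.move_straight([x,y,.40],speed=.08,f_stop=6)); st()
if not _ if False else True:
    r=manip.move_straight([x,y,.35],speed=.05,f_stop=5); st(r)
    if not r:
        r=manip.move_straight([x,y,.3165],speed=.025,f_stop=4); st(r); manip.sleep(.2); st()
im,_=cams.camera("side"); b=im[130:260,220:370]; save(cv2.resize(b,(690,600)),'v7.png')
im,d=cams.camera("wrist"); save(im,'d_wrist.png'); np.save('pics/d_d.npy',d); np.save('pics/d_T.npy',cal("wrist")[1])
E
```

```text
False
 13.44 [0.5007 0.1288 0.4002] F [ 0.02  0.35 -1.69] M [-0.053  0.021  0.046] w 0.0112
False 14.59 [0.5008 0.1288 0.3504] F [-1.18 -0.08 -2.13] M [-0.009 -0.013  0.034] w 0.0109
True 15.8 [0.5005 0.1288 0.3175] F [-0.81 -0.67  6.06] M [-0.015  0.102 -0.003] w 0.0112
 16.0 [0.5005 0.1288 0.3175] F [-0.7  -0.41  6.26] M [-0.059  0.039  0.013] w 0.0109
```

View pics/v7.png

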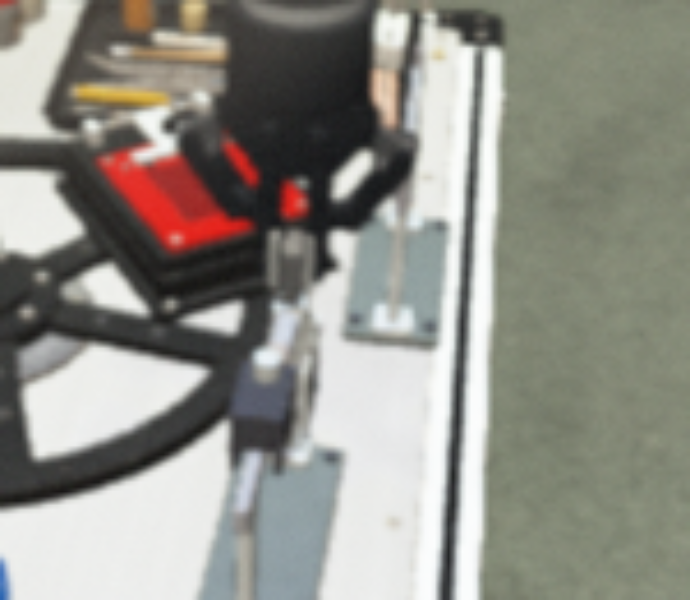

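```bash
cat > sl.py <<'E'
from st import *
s=manip.sense(); z=s["position"][2]+.0004; 
X=lambda y: .5006+.029*(y-.1288)
E
python3 - <<'E'
from sl import *
p=s["position"]; manip.move_straight([X(p[1]),p[1],z],speed=.01); st("ease")
r=manip.move_straight([X(.150),.150,z],speed=.02,f_stop=7); st(r)
if not r:
    r=manip.move_straight([X(.158),.158,z],speed=.015,f_stop=7); st(r)
    if not r:
        for y in np.arange(.160,.1771,.002):
            manip.move_straight([X(y),y,z],speed=.02); q=st(round(y,4))
            if q["wrist_force"][1]<-10 or abs(q["wrist_force"][0])>8: break
E
```

```text
ease 16.43 [0.5004 0.1287 0.3176] F [-0.31 -0.67 -2.44] M [-0.026 -0.042  0.042] w 0.0107
False 17.63 [0.5012 0.1499 0.3179] F [-0.45 -0.1  -2.39] M [0.013 0.009 0.027] w 0.011
False 18.32 [0.5014 0.158  0.3179] F [-0.23  0.09 -1.66] M [-0.02   0.033  0.05 ] w 0.0114
0.16 18.57 [0.5015 0.1601 0.318 ] F [ 0.16  0.06 -1.61] M [-0.024  0.018  0.033] w 0.0111
0.162 18.82 [0.5016 0.1621 0.3179] F [-0.    0.36 -1.92] M [0.014 0.036 0.022] w 0.0111
0.164 19.07 [0.5016 0.1641 0.3179] F [-0.02 -0.65 -1.27] M [0.035 0.02  0.025] w 0.011
0.166 19.32 [0.5016 0.1661 0.3178] F [ 0.54 -0.21 -2.36] M [-0.071  0.017 -0.031] w 0.0109
0.168 19.57 [0.5017 0.1682 0.3179] F [-0.03  1.13 -3.39] M [-0.016  0.019 -0.008] w 0.011
0.17 19.82 [0.5018 0.1702 0.3179] F [-0.62  0.74 -3.08] M [-0.087 -0.004 -0.023] w 0.011
0.172 20.07 [0.5019 0.1722 0.318 ] F [-0.62 -0.11 -3.78] M [0.017 0.039 0.066] w 0.011
0.174 20.32 [0.5019 0.1743 0.318 ] F [-0.13 -0.15 -2.95] M [0.117 0.027 0.016] w 0.0113
0.176 20.57 [0.502  0.1763 0.318 ] F [ 0.    0.8  -3.08] M [0.178 0.006 0.004] w 0.0109
```

Run:
```python
from st import *
st(); c=cal("wrist"); im,d=cams.camera("wrist"); save(im,'e.png'); np.save('pics/e_d.npy',d)
K,T=c; v,u=np.mgrid[0:384,0:512]
P=np.stack([(u-K[0,2])*d/K[0,0],(v-K[1,2])*d/K[1,1],d],-1); P=((P-T[:3,3])@T[:3,:3])[d>0]
C=P[(abs(P[:,0]-.504)<.009)&(P[:,1]>.16)&(P[:,1]<.28)&(P[:,2]<.18)&(P[:,2]>.12)]
for y in np.arange(.17,.28,.004):
    Q=C[(C[:,1]>=y)&(C[:,1]<y+.004)]
    if len(Q)>3: print(round(y+.002,3),(Q[:,0].min()*500+Q[:,0].max()*500).round(4),np.percentile(Q[:,2],[5,50,95]).round(4))
for w,n in ((im[60:300,150:360],'w'),): a=cv2.resize(w,(400,457))
im2,_=cams.camera("side"); b=cv2.resize(im2[140:240,220:320],(400,457)); save(np.hstack([a,b]),'v8.png')
```

```text
20.57 [0.502  0.1763 0.318 ] F [ 0.    0.8  -3.08] M [0.178 0.006 0.004] w 0.0109
0.172 502.7813 [0.17   0.1711 0.1798]
0.176 502.8985 [0.17   0.171  0.1797]
0.18 503.3292 [0.1699 0.1711 0.1798]
0.184 503.8412 [0.1346 0.1708 0.1798]
0.188 504.0 [0.1347 0.1602 0.1764]
0.192 503.1799 [0.1222 0.1328 0.1349]
0.196 503.072 [0.1319 0.1329 0.134 ]
0.2 503.1966 [0.132 0.133 0.134]
0.204 503.2897 [0.132  0.133  0.1338]
0.208 503.381 [0.132 0.133 0.134]
0.212 504.1144 [0.1513 0.1525 0.1533]
0.216 503.9638 [0.1519 0.1626 0.1643]
0.22 504.0485 [0.1521 0.1634 0.1644]
0.224 504.0226 [0.1522 0.1632 0.1645]
0.228 504.0144 [0.1516 0.153  0.1642]
0.232 503.9256 [0.1514 0.1525 0.1535]
0.236 503.8414 [0.1515 0.1526 0.1536]
0.24 503.9049 [0.1514 0.1525 0.1536]
0.244 503.992 [0.1514 0.1525 0.1536]
0.248 503.9057 [0.1516 0.1526 0.1538]
0.252 504.0112 [0.1515 0.1526 0.1535]
0.256 503.9429 [0.1287 0.1523 0.1534]
0.26 505.1596 [0.1272 0.1284 0.1295]
0.264 505.2785 [0.127  0.1284 0.1294]
0.268 505.356 [0.1269 0.1284 0.1296]
0.272 505.774 [0.1269 0.1283 0.1297]
0.276 505.8868 [0.1269 0.1283 0.1294]
0.28 505.9662 [0.127  0.1284 0.1293]
```

View pics/v8.png

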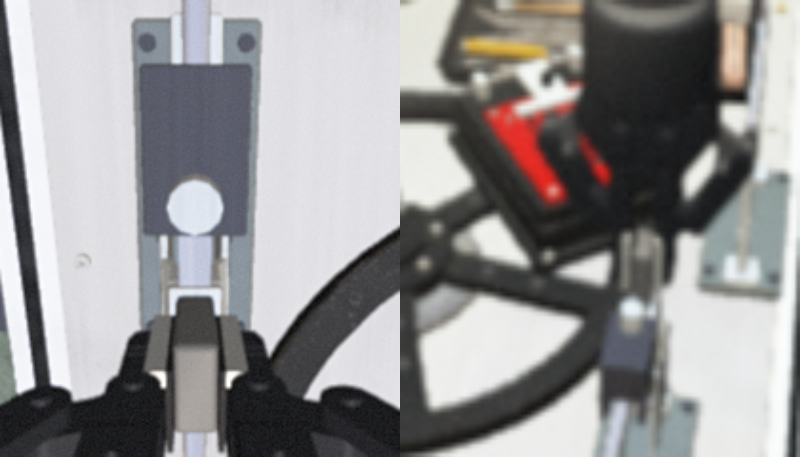

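Run:
```python
from sl import *
z-=.0006
for y in np.arange(.1770,.1826,.0006):
    manip.move_straight([X(y),y,z],speed=.01); q=st(round(y,4))
    if q["wrist_force"][1]<-10 or abs(q["wrist_force"][0])>8 or q["wrist_force"][2]>8: break
```

```text
0.177 20.92 [0.502  0.177  0.3178] F [-0.35  1.37 -2.66] M [0.089 0.024 0.009] w 0.011
0.1776 21.17 [0.502  0.1776 0.3178] F [ 0.25 -0.11 -3.48] M [-0.077 -0.038  0.013] w 0.0113
0.1782 21.42 [0.502  0.1779 0.3178] F [ 0.1  -2.16 -3.34] M [-0.582  0.018 -0.001] w 0.0111
0.1788 21.67 [0.5021 0.1787 0.3178] F [-0.3  -2.41 -2.26] M [-0.526 -0.024 -0.029] w 0.0111
0.1794 21.92 [0.5021 0.1794 0.3178] F [ 0.2  -2.17 -2.23] M [-0.623  0.033 -0.044] w 0.0111
0.18 22.17 [0.5021 0.1799 0.3178] F [ 0.26 -3.59 -1.34] M [-0.97  -0.014 -0.038] w 0.011
0.1806 22.42 [0.5021 0.1805 0.3178] F [ 0.66 -4.19 -1.5 ] M [-1.149  0.067 -0.003] w 0.0113
0.1812 22.67 [0.5021 0.1808 0.3178] F [-0.91 -6.34 -0.4 ] M [-1.387  0.043 -0.012] w 0.0108
0.1818 22.92 [0.5021 0.1813 0.3178] F [ 0.02 -6.39 -0.11] M [-1.534  0.068 -0.01 ] w 0.0109
0.1824 23.17 [0.5021 0.1818 0.3179] F [ 0.15 -7.71 -0.63] M [-1.684  0.078 -0.032] w 0.0112
```

Run:
```python
from sl import *
for y in (.1830,.1836):
    manip.move_straight([X(y),y,z-.0004],speed=.01); q=st(round(y,4))
for y in (.1825,.1815,.1805,.1795,.1785,.1777):
    manip.move_straight([X(y),y,z-.0004],speed=.01); q=st(round(y,4))
    if q["wrist_force"][1]>4: break
```

```text
0.183 23.42 [0.5021 0.1822 0.3179] F [-0.01 -8.39  0.17] M [-1.851 -0.003  0.055] w 0.0109
0.1836 23.67 [0.5021 0.1827 0.3179] F [-1.17 -8.48  0.37] M [-1.94   0.139  0.005] w 0.0107
0.1825 23.93 [0.5021 0.1818 0.3179] F [ 0.   -7.53 -1.22] M [-1.675  0.046 -0.061] w 0.0109
0.1815 24.18 [0.5021 0.181  0.3179] F [ 0.48 -7.32 -0.72] M [-1.44   0.027  0.041] w 0.011
0.1805 24.43 [0.5021 0.1804 0.3178] F [ 0.19 -5.27 -1.13] M [-1.13  -0.003  0.004] w 0.0111
0.1795 24.68 [0.5021 0.1799 0.3178] F [-0.1  -0.75 -3.82] M [-0.417 -0.108 -0.044] w 0.0113
0.1785 24.93 [0.5021 0.1793 0.3178] F [ 1.71  5.88 -6.03] M [ 0.78  -0.204 -0.041] w 0.0111
```

Run:
```python
from sl import *
p=s["position"]; y=.1796
manip.move_straight([X(y),y,p[2]],speed=.01); st()
print(manip.move_straight([X(y),y,.3172],speed=.01,f_stop=4)); p=st()["position"]
claw.set_gripper(.04); st("open")
manip.move_straight([p[0],p[1],.37],speed=.06)
manip.move_straight([p[0],p[1]-.03,.43],speed=.1); manip.sleep(.2); st("up")
c=cal("wrist"); im,d=cams.camera("wrist"); K,T=c; v,u=np.mgrid[0:384,0:512]
P=np.stack([(u-K[0,2])*d/K[0,0],(v-K[1,2])*d/K[1,1],d],-1); P=((P-T[:3,3])@T[:3,:3])[d>0]
for zz,n in ((.1705,"tab"),(.1343,"bridge"),(.1328,"tongue"),(.1525,"block"),(.1635,"housing")):
    Q=P[(abs(P[:,0]-.503)<.016)&(P[:,1]>.13)&(P[:,1]<.27)&(abs(P[:,2]-zz)<.0013)]
    print(n,len(Q),Q.min(0).round(4),Q.max(0).round(4)) if len(Q) else print(n,0)
im2,_=cams.camera("side"); save(np.hstack([cv2.resize(im[40:280,150:360],(400,457)),cv2.resize(im2[140:240,220:320],(400,457))]),'v9.png')
```

```text
25.18 [0.5021 0.1798 0.3179] F [ 1.52  1.43 -4.52] M [ 0.398 -0.103 -0.024] w 0.011
False
 25.43 [0.5021 0.1797 0.3176] F [-0.59  1.98  0.45] M [ 0.435  0.232 -0.003] w 0.0115
open 25.82 [0.5022 0.1795 0.3173] F [ 0.08 -0.68 -0.08] M [-0.031 -0.022 -0.012] w 0.04
up 27.88 [0.5019 0.1499 0.4293] F [-0.06 -1.01  0.24] M [0.021 0.002 0.002] w 0.0402
tab 367 [0.4971 0.1668 0.1692] [0.5089 0.1921 0.1718]
bridge 161 [0.4941 0.1649 0.133 ] [0.5116 0.2105 0.1356]
tongue 224 [0.4941 0.1651 0.1315] [0.5116 0.2106 0.1341]
block 1406 [0.4903 0.191  0.1512] [0.5182 0.2557 0.1538]
housing 214 [0.4972 0.192  0.1622] [0.5105 0.2284 0.1647]
```

View pics/v9.png

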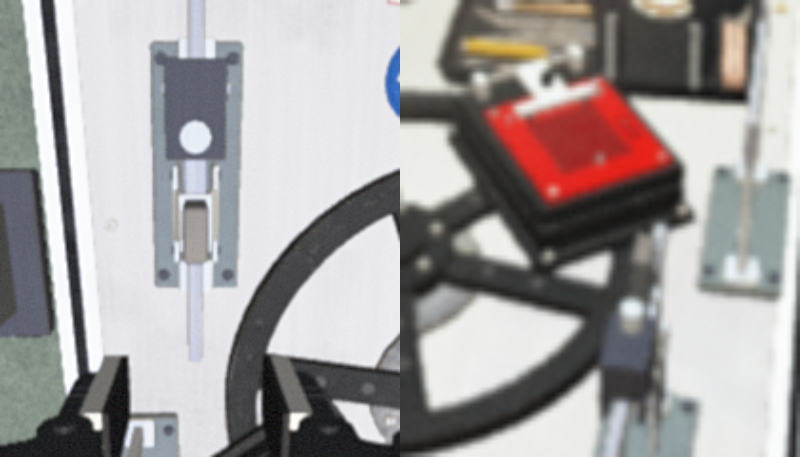

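The picture shows the carrier seated on the receiving rail, its tab at (195, 230) and its tongue inside the block at (195, 130). The tab's centre is at y = 0.1795, so the tip is about 25.8 mm inside the block, and the gripper is clear.

```bash
python3 -c "
from rig import manip
print(manip.sign_off())"
```

```text
the job is handed in; nothing more can be done
None
```

The carrier is on the receiving rail, latched in the catch block with its tongue about 26 mm inside; it held a light pull back and stayed put after release, and the job was handed in at about 28 s of robot time.

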